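Brace the jar, unscrew its tight cap and hold it over the mouth

TASK

Press the blue hinged frame of the jar holder down over the square jar until it snaps past its catch, so that the jar is braced, then unscrew the tight white cap anticlockwise until its threads let go and lift it straight up. Finish holding the cap in the fingers, level and still, about two centimetres clear above the open mouth, with the jar standing in the shut frame; do not let go of the cap or put it down. Leave the blue-capped jar, the pump bottle and the tape roll alone.

Things in the scene. Friction and masses are not known exactly. Their poses are not given: they have to be found in the camera images.
- holder: Jar holder fixed to the table: grey base 200 x 120 x 10 mm. Origin: centre of its underside, at table height, under the jar's middle. x points from the front (red tab) back to the hinge, z up. Hinge posts 82 mm high at x = +80, y = +-30 mm; catch post 60 mm high at x = -51 mm.
- frame (a joint): Angle of the blue frame (rad): 0 = shut, level, at a hard stop; grows as it swings up. Starts open at 0.5 to 1.0 and stays where left (hinge friction 0.2 Nm, 1 to 3 N at the tab). The spring catch is felt from 0.11, resists most near 0.06 (about 5 to 9 N at the tab) and holds the frame once below 0.04.
- frame_hinge (a point): Middle of the frame's hinge axis, at holder x = +80 mm, 72 mm above the table; the axis is parallel to the holder's y.
- pad (a point): Centre of the upper face of the red press tab at the frame's front end, 154 mm from the hinge axis along the frame and 5 mm above the plane through the axis; shut: holder x = -74 mm, 77 mm above the table. Tab 34 mm long x 50 wide x 10 thick. The frame (101 mm wide, opening 75 x 83 mm) shuts round the top of the jar's body, its upper face 5 mm below the shoulder.
- jar: Loose amber jar, 0.3 to 0.6 kg, standing on the holder's base (10 mm up), sides parallel to the holder's within 2 degrees. Square body 70 x 70 x 72 mm with flat shoulder, then a round neck 44 mm across (51 over threads) to 92 mm. Origin: centre of its underside, z up. Small white mark on the shoulder at its -x. Unbraced it turns with the cap; in the shut frame only some 4 degrees.
- jar_mouth (a point): Centre of the jar's mouth (top of the neck), 92 mm above the jar's origin.
- cap: White ribbed cap, 58 mm across, 26 high, 60 g, closed on top, with a red stripe from its centre towards its -x. Origin: centre of its lower rim, z up; 77 mm above the jar's origin when screwed on. It turns level, without rising (three lugs under threads; a sprung seal makes it tight: 0.4 to 0.8 Nm, grip firmly). It must rise 15 mm to clear the mouth.
- cap_top (a point): Centre of the cap's top, 26 mm above the cap's origin. The cap's turn relative to the jar, anticlockwise seen from above, is 0 when fully tight (stripe over the white mark) and 0.03 to 0.30 rad at the start. The lugs let go at 1.15 rad; from there up to a stop at 1.75 rad the cap lifts straight off.
- spare_jar: Another amber square jar, same size, with a blue cap (top at 103 mm), standing on the table off the holder; leave alone. Origin: centre of its underside.
- pump: Hand-gel pump bottle, 64 mm across, 195 mm high; leave alone. Origin: centre of its underside.
- tape: Red roll of tape lying flat, 72 mm across, 25 mm high; leave alone. Origin: centre of its underside.

How it is judged (in metres and radians):
On the way, in this order (a step that is already met when the one before it is completed fails the run):
1. the frame is pressed shut past its catch, the cap still on the jar (value of joint frame below 0.03 rad and z of cap in the frame of jar below 0.081 m and horizontal distance between cap and jar_mouth below 0.006 m), for 0.2 s.
2. the unscrewed cap is lifted clear of the mouth by the fingers, the jar still braced (value of joint frame below 0.03 rad and z of cap in the frame of jar above 0.094 m and contact force between cap and the fingers above 1 N and horizontal distance between jar and holder below 0.012 m and z of jar in the frame of holder below 0.014 m and angle between jar's own z axis and vertical below 0.08 rad), for 0.2 s.
At the end, for the whole second after the job is handed in: Frame shut (under 0.03 rad); jar in the holder (within 12 mm, not raised over 4 mm, upright within 0.08 rad); cap held by the fingers alone, touching neither jar nor holder, its rim 4 to 50 mm above the mouth, within 20 mm of centre, level within 0.2 rad and still (under 20 mm/s) (value of joint frame below 0.03 rad and z of cap in the frame of jar between 0.096 and 0.142 m and horizontal distance between cap and jar_mouth below 0.02 m and angle between cap's own z axis and vertical below 0.2 rad and contact force between cap and the fingers above 1 N and contact force between cap and jar below 0.1 N and contact force between cap and holder below 0.1 N and linear speed of cap below 0.02 m/s and horizontal distance between jar and holder below 0.012 m and z of jar in the frame of holder below 0.014 m and angle between jar's own z axis and vertical below 0.08 rad); the arm keeps its last pose, push and grip.
It fails at once if the cap comes off while the frame is open (value of joint frame above 0.08 rad and z of cap in the frame of jar above 0.084 m).
It fails at once if the jar is lifted or pulled out of the holder (z of jar in the frame of holder above 0.025 m).
It fails at once if the blue-capped jar, the pump bottle or the tape roll is disturbed (distance of any of spare_jar, pump, tape from where it was at the start of the episode above 0.03 m).
It also fails if it takes over 61 s, if anything falls off the work surface, if the arm or the gripper's body presses on something with over 40 N, if the wrist force passes 120 N, or if a joint passes its speed limit or range.

ROBOT

A 6-joint arm with a two-finger parallel gripper is mounted at the origin on the work surface. World frame = base frame: x ahead of the robot, y to its left, z up, the work surface at z = 0. Lengths are in mm, angles in rad, forces in N, time in s.
With the tool pointing down it reaches from about 400 to 925 mm from the base axis. Payload 12.5 kg.
Tool frame: the origin (TCP) lies midway between the tips of the shut fingers; the grasp point (between the pads) lies 19 mm behind it (env.pinch_z is the z of the grasp point in the tool frame, in mm); z points along the fingers, y is the line along which they close (so a half turn about z gives the same grasp; the last joint's range is limited). The gripper opens to 95 mm and grips with 3 to 60 N. Pads are 20 mm wide; open, the fingers measure 119 mm over their backs; the gripper's body (75 mm by 180 mm) begins 59 mm behind the grasp point.
Start: joints at [-1.254, 0.491, 1.559, -0, 1.092, -0.106], TCP at [256.471, -569.973, 214.661] pointing down, gripper open.
Joint ranges: [-3.1, 3.1], [-0.84, 2.19], [0.05, 2.79], [-1.13, 4.28], [0.06, 2.93], [-2.69, 2.69]. Speed limits (rad/s): [2.22, 2.22, 2.79, 3.14, 3.14, 3.14].

INTERFACE

Orientations are given as [roll, pitch, yaw] about the fixed x, y, z axes, in that order (R = Rz(yaw) Ry(pitch) Rx(roll)).
In Python, from cell import env, eyes gives the robot as it stands.
- The arm moves only by the shell command python3 -m inch 'ROWS'. ROWS is JSON, a list of rows, each a list of 3 entries, a list of its own where there are three numbers: the shift along the tool's x, y, z in units of 60 mm (1.0 is 60 mm), then the turn about the tool's z in units of 5 degrees (1.0 is 5 degrees), then the closure, from -1 (fully open) to 1 (shut). In form: [[[tx, ty, tz], turn, claw], ...]. A call has exactly 10 rows; each row shifts and turns the commanded pose from where the row before left it, along the tool's axes as they then stand; what a row does not reach is not made up. A row lasts 1/8 s, in which the tool goes at most 62.5 mm and 10.7 degrees, less where a joint would pass 70% of its speed; a pose out of reach is approached as far as the arm can. A call is refused whole if a number of a shift passes 1 or a number of a turn 1, either way. A call with a gripper value outside its range is refused whole. The fingers move at their own pace and stop on an object; the grip force is fixed at half the most. Time passes only in rows, so rows that do not move let the fingers close, or fill a call up. It gives the time, the measured TCP pose, the force, the opening and the grip force at its end, in the units of the state.
- env.state(): the state, without advancing time (a new reading comes with each control period).
- eyes.read_camera(name): name is "scene" or "top" or "wrist"; returns a dict with "pixels" (420x560x3 uint8, red, green, blue), "fx", "fy", "cx", "cy" (pixels), "extrinsics" (4x4, takes a point from world to camera coordinates). Camera axes: x right, y down, z forward; pixel columns grow to the right and rows downward; lengths in mm; the calibration is good to about 2 mm. A picture is of the moment at which its call begins. There is no depth.
- env.job_done(): hands the job in; it is judged then, once.
Trained networks look in a picture, given as the dict that the camera call returned (one of the last four; its "shot" number tells which), for a name from the list of things; names that differ only in an ending like _2 or _b are one class to them, and where a whole thing is asked for, a point or a joint stands for the part that bears it (a point fixed in the world has none). Each returns a list of dicts, best first, with "score" (0 to 1); they miss things now and then, are a little off and sometimes report something else, mostly with a low value. They report only what shows in the picture. A call takes as long as a camera call.
- eyes.boxes_of(name, picture): "centre" ([row, column] in pixels, amid what is visible of it).
- eyes.cut_out(name, picture): "mask" (420x560 bool, what is visible of it) and "centre" ([row, column] in pixels, amid what is visible of it).
- eyes.spot_point(name, picture): "centre" ([row, column] in pixels: a listed point, or the origin of a listed thing).
The state is a dict: "t": time; "joints": joint angles; "qvel": joint speeds; "tau": joint torques, N m; "eef_pos": TCP position; "tcp_rot": TCP orientation; "ft_force": force on the tool from outside, world axes, zero at the start; "moment": the same for the moment, N m; "opening": opening from 0.0 (shut) to 1.0 (fully open); "grip_force": force on a finger pad.
Only numpy, scipy, OpenCV 4.12 (cv2) and the standard library are available. Lean on these libraries where they do the work, as an engineer would, in place of code of your own. Each camera call takes 0.05 s, during which the arm holds its last target. There are 200 camera calls.

## Working session

There is one attempt and no reset: what is moved stays moved. The work goes in short steps, Python scripts to look and compute and a shell command to move; the robot and the scene stay as the last step left them, time stands still between calls to the robot, and variables do not carry over. Pictures are saved under pics/ and viewed, at most 10 in all, crops included, and the job is handed in when it is done.

```bash
mkdir -p pics; ls; cat > h.py <<'E'
import numpy as np, cv2
from cell import env, eyes
def ray(p,rc):
    E=np.array(p["extrinsics"]);R=E[:3,:3];o=-R.T@E[:3,3]
    d=R.T@np.array([(rc[1]-p["cx"])/p["fx"],(rc[0]-p["cy"])/p["fy"],1]);return o,d
def at_z(p,rc,z):
    o,d=ray(p,rc);return o+d*(z-o[2])/d[2]
def proj(p,w):
    E=np.array(p["extrinsics"]);c=E[:3,:3]@np.array(w)+E[:3,3]
    return [p["cy"]+p["fy"]*c[1]/c[2],p["cx"]+p["fx"]*c[0]/c[2]]
def tri(a,b):
    A=0;B=0
    for p,rc in (a,b):
        o,d=ray(p,rc);d/=np.linalg.norm(d);M=np.eye(3)-np.outer(d,d);A=A+M;B=B+M@o
    return np.linalg.solve(A,B)
def save(p,n):cv2.imwrite("pics/"+n+".png",p["pixels"][:,:,::-1])
E
python3 - <<'E'
from h import *
np.set_printoptions(precision=1,suppress=True)
s=eyes.read_camera("scene");t=eyes.read_camera("top")
im=np.hstack([s["pixels"],t["pixels"]]);cv2.imwrite("pics/a.png",cv2.resize(im,(800,300),interpolation=cv2.INTER_AREA)[:,:,::-1])
save(s,"s0");save(t,"t0")
for n in ["holder","frame_hinge","pad","jar","jar_mouth","cap","cap_top","spare_jar","pump","tape"]:
    a=eyes.spot_point(n,s);b=eyes.spot_point(n,t)
    print(n,[(np.round(x["centre"]),round(x["score"],2)) for x in a[:2]],[(np.round(x["centre"]),round(x["score"],2)) for x in b[:2]], tri((s,a[0]["centre"]),(t,b[0]["centre"])) if a and b else "")
print(env.state(),env.pinch_z)
E
```

```text
pics
holder [(array([257., 322.]), 0.61)] [(array([174., 227.]), 0.9), (array([166., 221.]), 0.35)] [604.8 114.5  -3.3]
frame_hinge [(array([268., 336.]), 0.81), (array([224., 421.]), 0.44)] [(array([139., 219.]), 0.96)] [683.5 125.2  74.9]
pad [(array([194., 327.]), 0.87)] [(array([187., 226.]), 0.61)] [549.2 112.1 154.6]
jar [(array([252., 323.]), 0.9)] [(array([174., 228.]), 0.66), (array([173., 226.]), 0.31)] [602.3 113.6  15.7]
jar_mouth [(array([232., 329.]), 0.87)] [(array([167., 222.]), 0.71), (array([210., 416.]), 0.56)] [606.3 118.9  98.2]
cap [(array([236., 329.]), 0.65)] [(array([165., 224.]), 0.84), (array([188., 224.]), 0.34)] [613.  117.2  93.7]
cap_top [(array([227., 328.]), 0.71)] [(array([165., 222.]), 0.75)] [609.  115.6 120.3]
spare_jar [(array([240., 100.]), 0.58)] [(array([209., 416.]), 0.72)] [ 508.3 -394.6    6.7]
pump [] [(array([196., 133.]), 0.79), (array([212., 415.]), 0.39)] 
tape [(array([172., 374.]), 0.57)] [(array([264., 154.]), 0.64)] [361.7 303.5   4. ]
{'t': 1.1, 'joints': array([-1.3,  0.5,  1.6,  0. ,  1.1, -0.1]), 'qvel': array([ 0.,  0., -0., -0., -0.,  0.]), 'tau': array([ -0.5, -53.4, -20.9,  -0.1,   0.8,   0. ]), 'eef_pos': array([ 256.6, -570.3,  215. ]), 'tcp_rot': array([3.1, 0. , 0.4]), 'ft_force': array([ 0.7, -0.8,  5.2]), 'moment': array([-0.5, -0.2,  0.1]), 'grip_force': 5.847940715401165, 'opening': 0.997383498545304} -18.8
```

```bash
ls pics
```

```text
a.png
s0.png
t0.png
```

```bash
python3 - <<'E'
import cv2,numpy as np
s=cv2.imread("pics/s0.png");t=cv2.imread("pics/t0.png")
a=cv2.resize(s[150:320,230:430],(400,340),interpolation=cv2.INTER_CUBIC);b=cv2.resize(t[90:260,120:320],(400,340),interpolation=cv2.INTER_CUBIC)
full=np.vstack([np.hstack([a,b]),np.hstack([cv2.resize(s,(346,260)),cv2.resize(t,(346,260)),np.zeros((260,108,3),np.uint8)])])
cv2.imwrite("pics/c0.png",full)
E
```

```text
(no output)
```

View pics/c0.png

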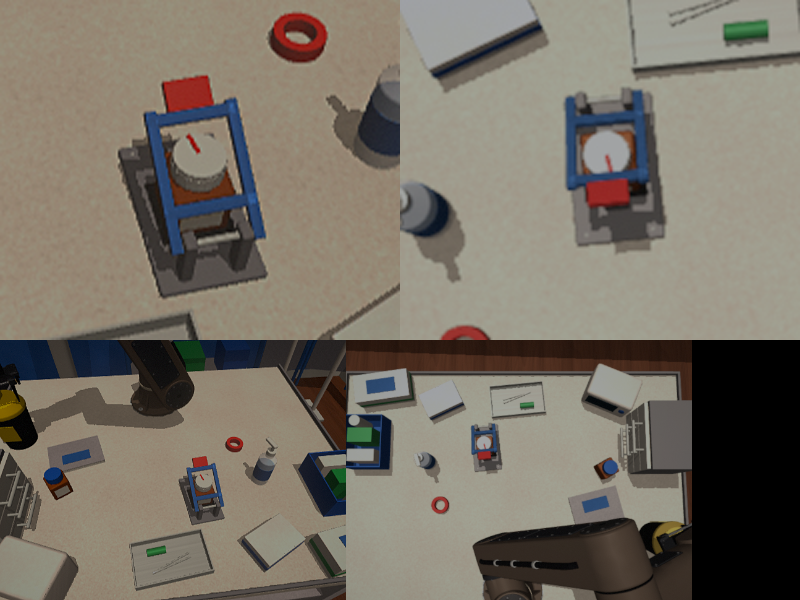

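```bash
cat >> h.py <<'E'
from scipy.spatial.transform import Rotation as Ro
def plan(tgt,yaw=None):
    s=env.state();R=Ro.from_euler('xyz',s["tcp_rot"]).as_matrix();d=R.T@(np.array(tgt)-s["eef_pos"])/60
    y0=s["tcp_rot"][2]
    print("shift units",np.round(d,3),"turn units","" if yaw is None else round(np.degrees(-(((yaw-y0)+np.pi)%(2*np.pi)-np.pi))/5,2))
    return R
E
python3 - <<'E'
from h import *
np.set_printoptions(precision=3,suppress=True)
s=env.state();print(s["joints"],s["tcp_rot"])
plan([520,112,260],0.08)
t=eyes.read_camera("top");b=eyes.spot_point("pump",t);print(at_z(t,b[0]["centre"],0))
w=eyes.read_camera("wrist");E=np.array(w["extrinsics"]);R=Ro.from_euler('xyz',s["tcp_rot"]).as_matrix()
o=-E[:3,:3].T@E[:3,3];print("cam in tool",R.T@(o-s["eef_pos"]),R.T@E[:3,:3].T, w["fx"])
E
```

```text
[-1.254  0.491  1.558  0.     1.091 -0.106] [3.14  0.    0.423]
shift units [ 8.669 -8.568 -0.76 ] turn units 3.93
[543.88  365.163   0.   ]
cam in tool [  80.159   -1.188 -170.126] [[ 0.001 -0.96  -0.281]
 [ 1.     0.001 -0.   ]
 [ 0.    -0.281  0.96 ]] 289.8793651528594
```

```bash
python3 -m inch '[[[0.3,-0.3,-0.1],0,-1],[[0.7,-0.69,-0.1],0,-1],[[0.7,-0.69,-0.1],0,-1],[[0.7,-0.69,-0.1],0,-1],[[0.7,-0.69,-0.1],0,-1],[[0.7,-0.69,-0.1],0,-1],[[0.7,-0.69,-0.1],0,-1],[[0.7,-0.69,0],0,-1],[[0.7,-0.69,0],0,-1],[[0.7,-0.69,0],0,-1]]'; python3 - <<'E'
from h import *
plan([520,112,260],0.08);print(env.state()["joints"])
E
```

```text
t: 2.5
eef_pos: [456.7, -49.2, 255.5]
tcp_rot: [-3.14, 0.003, 0.423]
ft_force: [0.8, -0.6, -6.5]
opening: 1.001
grip_force: 0.0
shift units [ 2.064 -2.018 -0.077] turn units 3.93
[-2.51149792e-01  2.08742676e-01  1.88741023e+00 -2.55267970e-04
  1.04900904e+00  8.97111299e-01]
```

```bash
python3 -m inch '[[[0.69,-0.68,0],0,1],[[0.69,-0.68,0],0,1],[[0.69,-0.68,0],0,1],[[0,0,0],1,1],[[0,0,0],1,1],[[0,0,0],1,1],[[0,0,0],1,1],[[0,0,0],0,1],[[0,0,0],0,1],[[0,0,0],0,1]]'; python3 - <<'E'
from h import *
np.set_printoptions(precision=1,suppress=True)
w=eyes.read_camera("wrist");save(w,"w1");t=eyes.read_camera("top");s=eyes.read_camera("scene")
for n in ["holder","frame_hinge","pad","jar_mouth","cap","cap_top"]:
    P=[(c,eyes.spot_point(n,c)) for c in (w,t,s)]
    P=[(c,x[0]["centre"],x[0]["score"]) for c,x in P if x]
    print(n,[(np.round(x[1]),round(x[2],2)) for x in P],*[tri(P[i][:2],P[j][:2]) for i in range(len(P)) for j in range(i)])
print(env.state()["eef_pos"])
E
```

```text
t: 3.75
eef_pos: [520.2, 111.3, 256.3]
tcp_rot: [3.141, 0.001, 0.075]
ft_force: [0.4, -1.6, -5.9]
opening: 0.022
grip_force: 0.0
holder [(array([256., 320.]), 0.62)]
frame_hinge [(array([ 38., 277.]), 0.87), (array([139., 223.]), 0.76), (array([270., 335.]), 0.7)] [702.  128.8   3.5] [684.2 122.6  71.1] [685.  119.7  73.8]
pad [(array([168., 284.]), 0.97), (array([195., 327.]), 0.76)] [560.1 113.3 164.3]
jar_mouth [(array([231., 331.]), 0.65)]
cap [(array([114., 280.]), 0.67), (array([234., 327.]), 0.98)] [605.9 115.9  89.4]
cap_top [(array([114., 279.]), 0.81), (array([225., 326.]), 0.94)] [604.4 115.  118.5]
[520.4 111.3 256.6]
```

View pics/w1.png

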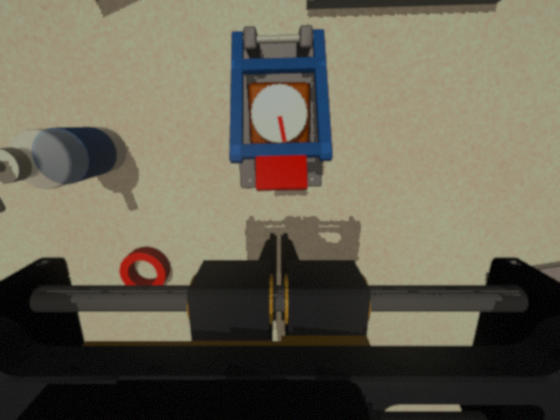

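```bash
python3 - <<'E'
from h import *
np.set_printoptions(precision=1,suppress=True)
w=eyes.read_camera("wrist");t=eyes.read_camera("top");s=eyes.read_camera("scene")
for n,c in (("w",w),("t",t),("s",s)):
    for k in ("cap_top","cap"):
        x=eyes.spot_point(k,c)
        if x: print(n,k,at_z(c,x[0]["centre"],113 if k=="cap_top" else 87))
    x=eyes.spot_point("frame_hinge",c)
    if x: print(n,"hinge",at_z(c,x[0]["centre"],72))
# wrist: red tab rectangle, blue frame rectangle, cap top circle, stripe
im=w["pixels"].astype(int);r,g,b=im[...,0],im[...,1],im[...,2]
def big(m):
    k,l,st,_=cv2.connectedComponentsWithStats(m.astype(np.uint8));i=1+np.argmax(st[1:,4]);return (l==i).astype(np.uint8)
reg=np.zeros(r.shape,bool);reg[20:200,215:345]=1
red=big((r>120)&(g<80)&(b<80)&reg)
blue=big((b>r+40)&(b>g+20)&reg)
wh=((r>150)&(g>150)&(b>150)&reg);wh[:80]=0;wh[148:]=0;wh[:,:247]=0;wh[:,312:]=0
for n,m in (("red",red),("blue",blue)):
    cs=max(cv2.findContours(m,cv2.RETR_EXTERNAL,cv2.CHAIN_APPROX_NONE)[0],key=cv2.contourArea)
    R=cv2.minAreaRect(cs);print(n,R)
wm=big(wh);cs=max(cv2.findContours(wm,cv2.RETR_EXTERNAL,cv2.CHAIN_APPROX_NONE)[0],key=cv2.contourArea)
e=cv2.fitEllipse(cv2.convexHull(cs));print("cap",e,at_z(w,e[0][::-1],113))
st=((r>120)&(g<80)&(b<80)&reg)&(red==0);ys,xs=np.nonzero(st[:150]);print("stripe",len(ys));
if len(ys):
    P=np.array([at_z(w,(y,x),113)[:2] for y,x in zip(ys,xs)]);print(P.min(0),P.max(0))
    u,sv,v=np.linalg.svd(P-P.mean(0));print("dir",np.degrees(np.arctan2(v[0][1],v[0][0])))
# blue frame far corners & near corners -> rays printed
E
```

```text
w cap_top [605.2 119.8 113. ]
w hinge [685.1 125.   72. ]
t hinge [684.5 126.8  72. ]
s cap_top [599.  125.1 113. ]
s cap [611.3 116.3  87. ]
s hinge [681.9 122.3  72. ]
red ((281.5, 172.5), (33.0, 51.0), 90.0)
blue ((279.8235778808594, 94.97360229492188), (129.13938903808594, 101.0730209350586), 89.34893798828125)
cap ((278.2464599609375, 112.14900970458984), (51.158119201660156, 53.13706970214844), 10.80188274383545) [608.  119.4 113. ]
stripe 235
[579.4  94.4] [634.3 147.6]
dir -137.07161708167317
```

```bash
python3 - <<'E'
from h import *
np.set_printoptions(precision=1,suppress=True)
w=eyes.read_camera("wrist");s=eyes.read_camera("scene")
H=np.array([684.8,125.5,72]);yw=0.075;u=np.array([np.cos(yw),np.sin(yw),0]);z=np.array([0,0,1])
pad=lambda th:H+154*(-np.cos(th)*u+np.sin(th)*z)+5*(np.sin(th)*u+np.cos(th)*z)
pw=eyes.spot_point("pad",w)[0]["centre"];ps=eyes.spot_point("pad",s)[0]["centre"];print(pw,ps)
for th in np.arange(.45,.8,.05):print(round(th,2),pad(th),proj(w,pad(th)),proj(s,pad(th)))
print(pad(0));plan(pad(.6)+[0,0,25],yw)
E
```

```text
[168.2, 283.8] [198.3, 325.4]
0.45 [548.7 115.3 143.5] [np.float64(174.5405548499004), np.float64(277.9564525669709)] [np.float64(197.29931128820985), np.float64(324.7500707187282)]
0.5 [552.4 115.6 150.2] [np.float64(171.93871492248942), np.float64(277.9432405939001)] [np.float64(196.5546780544334), np.float64(325.5291293970705)]
0.55 [556.5 115.9 156.8] [np.float64(168.80634577077575), np.float64(277.92930754389175)] [np.float64(195.97758971683618), np.float64(326.35353021809476)]
0.6 [560.9 116.2 163.1] [np.float64(165.1106061616163), np.float64(277.9146453836525)] [np.float64(195.5736954775295), np.float64(327.2224516170458)]
0.65 [565.6 116.5 169.2] [np.float64(160.81835735213878), np.float64(277.8992510583992)] [np.float64(195.34845481285885), np.float64(328.1349035348685)]
0.7 [570.6 116.9 175. ] [np.float64(155.89665788850365), np.float64(277.8831275789815)] [np.float64(195.30708998819088), np.float64(329.0897156353189)]
0.75 [575.8 117.3 180.6] [np.float64(150.31337506677033), np.float64(277.86628522274435)] [np.float64(195.45453469037716), np.float64(330.0855257941958)]
[531.2 114.   77. ]
shift units [ 0.7 -0.   1.1] turn units -0.01
```

```bash
python3 -m inch '[[[0.33,0.02,0.45],0,1],[[0.33,0.02,0.45],0,1],[[0,0,0.46],0,1],[[-0.07,0,0.3],0,1],[[-0.07,0,0.17],0,1],[[-0.07,0,0.17],0,1],[[-0.07,0,0.2],0,1],[[-0.05,0,0.2],0,1],[[0,0,0],0,1],[[0,0,0],0,1]]'; python3 - <<'E'
from h import *
w=eyes.read_camera("wrist");save(w,"w2");print([ (x["centre"],x["score"]) for x in eyes.spot_point("pad",w)[:1]],env.state()["ft_force"])
E
```

```text
t: 6.85
eef_pos: [540.6, 110.4, 112.8]
tcp_rot: [3.142, -0.0, 0.074]
ft_force: [0.5, -0.3, -5.9]
opening: 0.007
grip_force: 0.0
[([250.7, 282.0], 0.8)] [ 0.67289479 -0.26325693 -6.46776704]
```

View pics/w2.png

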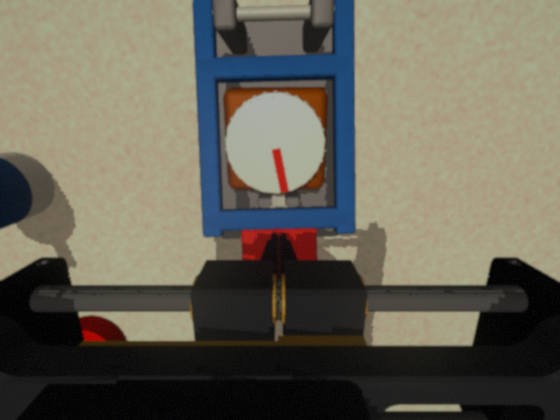

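```bash
python3 -m inch '[[[-0.04,0,0.15],0,1],[[-0.04,0,0.15],0,1],[[-0.02,0,0.1],0,1],[[-0.02,0,0.1],0,1],[[0,0,0.06],0,1],[[0,0,0.04],0,1],[[0,0,0.03],0,1],[[0,0,0],0,1],[[0,0,0],0,1],[[0,0,0],0,1]]'; python3 - <<'E'
from h import *
print(env.state()["ft_force"])
E
```

```text
t: 8.2
eef_pos: [532.7, 109.8, 76.5]
tcp_rot: [3.141, -0.0, 0.074]
ft_force: [-8.4, -2.1, 22.6]
opening: 0.003
grip_force: 14.5
[-8.42005869 -2.1179201  22.61658074]
```

```bash
python3 -m inch '[[[0,0,-0.3],0,1],[[0,0,-0.6],0,1],[[0,0,-0.8],0,-1],[[0.5,-0.08,-0.2],0,-1],[[0,0,0],0,-1],[[0,0,0],0,-1],[[0,0,0],0,-1],[[0,0,0],0,-1],[[0,0,0],0,-1],[[0,0,0],0,-1]]'; python3 - <<'E'
from h import *
np.set_printoptions(precision=1,suppress=True)
w=eyes.read_camera("wrist");save(w,"w3");t=eyes.read_camera("top");s=eyes.read_camera("scene")
for n,c in (("w",w),("t",t),("s",s)):
    for k,h in (("cap_top",113),("pad",77),("frame_hinge",72)):
        x=eyes.spot_point(k,c)
        if x: print(n,k,x[0]["centre"],at_z(c,x[0]["centre"],h),round(x[0]["score"],2))
im=w["pixels"].astype(int);r,g,b=im[...,0],im[...,1],im[...,2]
x=eyes.cut_out("cap",w)
if x:
    m=x[0]["mask"].astype(np.uint8);print(m.sum(),x[0]["score"])
    c=max(cv2.findContours(m,0,1)[0],key=cv2.contourArea);e=cv2.fitEllipse(cv2.convexHull(c));print(e,at_z(w,e[0][::-1],113))
    yy,xx=np.nonzero((cv2.erode(m,np.ones((3,3)))>0)&(r>120)&(g<90)&(b<90));P=np.array([at_z(w,q,113)[:2] for q in zip(yy,xx)]);print(P.min(0),P.max(0),P.mean(0))
print(env.state()["eef_pos"])
plan([606.5,119.5,160],0.075)
E
```

```text
t: 9.45
eef_pos: [562.6, 116.8, 188.8]
tcp_rot: [3.141, 0.0, 0.074]
ft_force: [-0.5, -0.5, -6.8]
opening: 0.788
grip_force: 0.0
w cap_top [164.0, 283.3] [607.  117.4 113. ] 0.95
w pad [230.6, 284.6] [532.9 109.5  77. ] 0.67
w frame_hinge [72.5, 281.8] [684.  124.2  72. ] 0.62
s cap_top [225.3, 329.1] [600.5 117.7 113. ] 0.56
s pad [210.4, 322.8] [531.5 120.7  77. ] 0.92
s frame_hinge [268.7, 338.6] [682.7 125.9  72. ] 0.7
3657 0.97
((281.63494873046875, 162.95111083984375), (67.58421325683594, 68.85707092285156), 15.449784278869629) [607.8 118.8 113. ]
[580.1 110.3] [603.6 119. ] [592.2 114.8]
[562.7 116.8 188.8]
shift units [0.7 0.  0.5] turn units -0.01
```

View pics/w3.png

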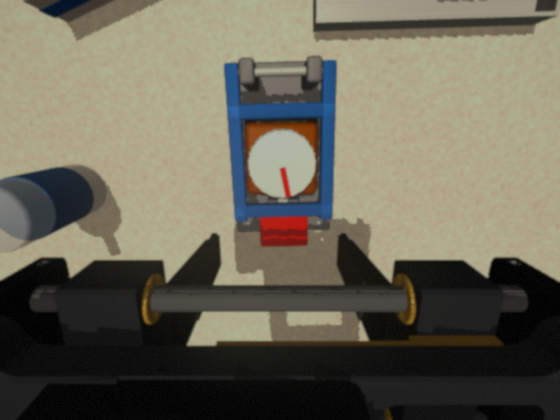

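```bash
python3 -m inch '[[[0.36,0.015,0],0,-1],[[0.36,0.01,0.2],0,-1],[[0,0,0.6],0,-1],[[0,0,0.6],0,-1],[[0,0,0.28],0,-1],[[0,0,0],0,1],[[0,0,0],0,1],[[0,0,0],0,1],[[0,0,0],0,1],[[0,0,0],0,1]]'; python3 - <<'E'
from h import *
print(env.state())
E
```

```text
t: 11.35
eef_pos: [606.2, 118.1, 88.7]
tcp_rot: [3.141, -0.001, 0.074]
ft_force: [-1.0, -3.9, -1.7]
opening: 0.615
grip_force: 30.0
{'t': 11.35, 'joints': array([ 8.58013468e-02,  6.24395063e-01,  1.69825016e+00, -1.02310326e-03,
        8.17802400e-01,  1.58338316e+00]), 'qvel': array([-1.38490508e-03,  8.33243398e-04, -1.40703457e-03,  1.33659615e-03,
        4.98004767e-05,  6.05348610e-04]), 'tau': array([ 2.80328952e+00, -6.12465620e+01, -1.93496042e+01,  9.05270856e-01,
       -2.43700230e-01,  2.03750044e-02]), 'eef_pos': array([606.23810316, 118.08369004,  88.7245452 ]), 'tcp_rot': array([ 3.14085982e+00, -1.15408740e-03,  7.39141361e-02]), 'ft_force': array([-0.9953929 , -3.94028608, -1.67480634]), 'moment': array([-0.62861949,  0.21523335,  0.01431417]), 'grip_force': 30.007932856678963, 'opening': 0.614748429248497}
```

```bash
python3 -m inch '[[[0,0,0],-0.5,1],[[0,0,0],-0.5,1],[[0,0,0],-0.5,1],[[0,0,0],-0.5,1],[[0,0,0],-0.5,1],[[0,0,0],-0.5,1],[[0,0,0],-0.5,1],[[0,0,0],-0.5,1],[[0,0,0],-1,1],[[0,0,0],-1,1]]'; python3 - <<'E'
from h import *
s=env.state();print(s["moment"],s["opening"],s["ft_force"])
t=eyes.read_camera("top");s=eyes.read_camera("scene");w=eyes.read_camera("wrist")
a=[cv2.resize(c["pixels"][a:b,l:r],(266,266),interpolation=cv2.INTER_CUBIC) for c,a,b,l,r in ((t,120,220,170,270),(s,180,280,280,380),(w,0,420,70,490))]
cv2.imwrite("pics/g1.png",np.hstack(a)[:,:,::-1])
E
```

```text
t: 12.6
eef_pos: [606.6, 118.5, 88.6]
tcp_rot: [3.141, -0.002, 0.598]
ft_force: [2.7, -2.7, -2.8]
opening: 0.611
grip_force: 30.0
[ 0.08750024 -0.07346282 -0.66538513] 0.6111499719641592 [ 2.74115653 -2.71865678 -2.82535193]
```

View pics/g1.png

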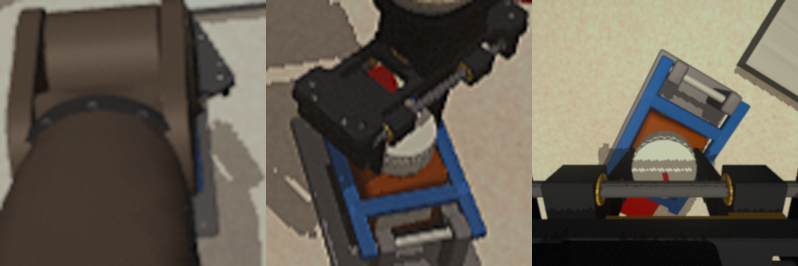

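```bash
python3 -m inch '[[[0,0,0],-1,1],[[0,0,0],-1,1],[[0,0,0],-1,1],[[0,0,0],-1,1],[[0,0,0],-1,1],[[0,0,0],-1,1],[[0,0,0],-1,1],[[0,0,0],-1,1],[[0,0,0],-1,1],[[0,0,0],0,1]]'; python3 - <<'E'
from h import *
s=env.state();print(s["moment"],s["opening"],s["ft_force"],s["joints"])
w=eyes.read_camera("wrist");save(w,"w4")
E
```

```text
t: 14.0
eef_pos: [606.8, 118.6, 89.4]
tcp_rot: [3.139, -0.0, 1.382]
ft_force: [1.4, -2.1, 5.6]
opening: 0.613
grip_force: 30.0
[-0.12827936 -0.04846804  0.06207768] 0.613136473247065 [ 1.35505009 -2.11478932  5.61499636] [ 8.63290586e-02  6.23741145e-01  1.69733886e+00 -4.45139450e-04
  8.17557985e-01  2.75171532e-01]
```

View pics/w4.png

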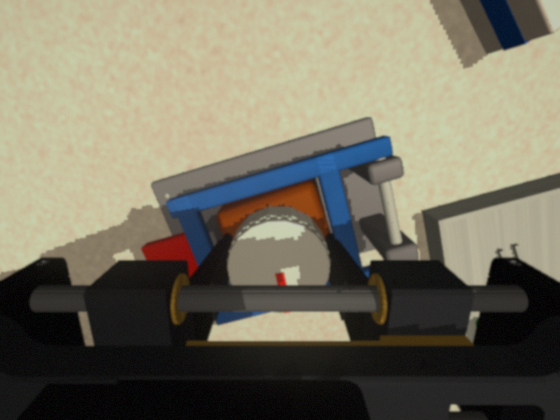

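```bash
python3 -m inch '[[[0,0,-0.03],0,1],[[0,0,-0.05],0,1],[[0,0,-0.05],0,1],[[0,0,-0.05],0,1],[[0,0,-0.05],0,1],[[0,0,0],0,1],[[0,0,0],0,1],[[0,0,0],0,1],[[0,0,0],0,1],[[0,0,0],0,1]]'; python3 - <<'E'
from h import *
s=env.state();print(s["moment"],s["opening"],s["ft_force"])
E
```

```text
t: 15.3
eef_pos: [605.9, 118.5, 101.8]
tcp_rot: [-3.142, 0.0, 1.383]
ft_force: [0.8, -0.3, -7.2]
opening: 0.614
grip_force: 30.0
[0.15710058 0.00034943 0.01427095] 0.6143105772393143 [ 0.77035105 -0.29321865 -7.17359551]
```

```bash
python3 -m inch '[[[0,0,-0.08],0,1],[[0,0,-0.1],0,1],[[0,0,-0.1],0,1],[[0,0,-0.08],0,1],[[0,0,-0.02],0,1],[[0,0,0],0,1],[[0,0,0],0,1],[[0,0,0],0,1],[[0,0,0],0,1],[[0,0,0],0,1]]'; python3 - <<'E'
from h import *
st=env.state();print(st["moment"],st["opening"],st["ft_force"],st["eef_pos"])
w=eyes.read_camera("wrist");s=eyes.read_camera("scene")
cv2.imwrite("pics/g2.png",np.hstack([w["pixels"][90:390,100:500],cv2.resize(s["pixels"][165:315,240:440],(400,300),interpolation=cv2.INTER_CUBIC)])[:,:,::-1])
E
```

```text
t: 16.55
eef_pos: [605.8, 118.5, 124.6]
tcp_rot: [-3.142, 0.0, 1.383]
ft_force: [0.2, -0.8, -6.7]
opening: 0.615
grip_force: 30.0
[ 0.16048838 -0.04123293  0.02095668] 0.6153800744867771 [ 0.23569497 -0.77305468 -6.68030824] [605.84623015 118.52757157 124.5557941 ]
```

View pics/g2.png

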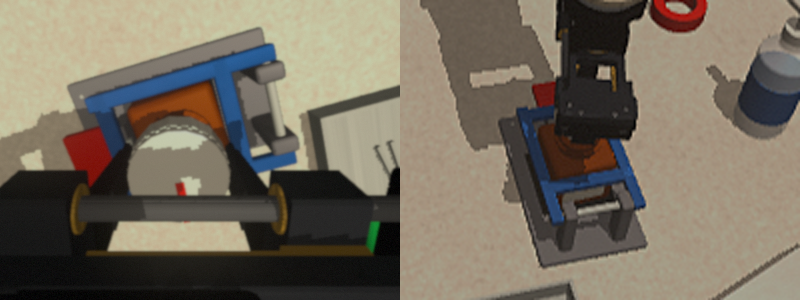

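The cap is held level in the fingers, with the bare threaded neck of the jar showing below it (crop about (150,580)). The frame is shut round the jar, and the wrist force is back at baseline. I'm handing the job in.

```bash
python3 - <<'E'
from h import *
print(env.job_done())
E
```

```text
the job is handed in; nothing more can be done
None
```

I pressed the frame shut past its catch, unscrewed the cap and lifted it, and handed the job in with the cap held level about 2 cm above the open jar mouth; the hand-in gave no verdict.

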